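# Reset the LED strip tester under its push-latch cover

### The job

The LED strip tester has tripped: press its blue cover so that it pops open, press the red reset button underneath fully down and let it come back, then push the cover down and press it in until it latches shut again. Do it all with the fingertips and grip nothing: leave the tester and everything else on the bench standing where it is.

Things in the scene. Friction and masses are not known exactly. Their poses are not given: they have to be found in the camera images.
- tester: light-grey LED strip tester, loose on the bench (about 2.2 kg), 200 (x) by 140 (y) by 75 mm high. Origin at the centre of its underside; x points from the hinge end (nearer the robot) to the end with amber lamp and sockets, z up. In its top is a well 124 (x) by 104 (y) mm, centred, floor 40 mm above the bench, closed by the blue cover.
- cover_hinge (a point): middle of the cover's hinge line, fixed to the tester: 60 mm from its origin towards -x, 72 mm above the bench; the hinge runs along the tester's y; axes as the tester's. The blue cover is a plate 120 mm long (from the hinge towards the tester's +x), 100 mm wide, 6 mm thick, its top flush with the case (75 mm above the bench) when latched.
- cover (a joint): cover angle, rad. 0: latched flush; about -0.07: pressed in to its stop; 1.75: fully open, a little past upright, leaning to the robot side, edge 190 mm above the bench. Push-push latch: pressed in from flush and let go, it swings open by spring in about 2 s; pushed shut against the spring (2 to 4 N), pressed in to the stop and let go, it returns to flush and stays.
- cover_press (a point): centre of the white ring on the cover's outer (upper) face, where to press: 95 mm from the hinge, midway across. Moves with the cover; z is the outward normal, x runs from hinge to free edge. The stop is 6 mm down here (3 to 6 N); the latch trips, or catches, only when pressed at least 4 mm below flush. Nearer the hinge takes more force.
- cover_edge (a point): middle of the cover's free edge, 120 mm from the hinge, at half thickness; axes as cover_press. With the cover open its outer face looks to the robot side: push there, away from the robot and down, to swing it shut.
- reset_btn (a joint): travel of the red reset button, m: 0 out, 0.006 fully down; springs back. Full travel takes 5 N.
- reset_btn_top (a point): centre of the top of the red round reset button (28 mm diameter) under the cover, 85 mm from the hinge on the centre line, 58 mm above the bench (17 mm below the case top) when out; pressed straight down.
- tray: grey open tray 190x150x45 mm full of white LED strips; origin at the centre of its underside. Bystander.
- solder_spool: silvery solder spool, 60 mm diameter, 45 mm tall, standing; origin at the centre of its underside. Bystander.
- flux_bottle: white bottle with red cap, 44 mm diameter, 100 mm tall; origin at the centre of its underside. Bystander.
- lens_jar: clear jar with blue cap, 60 mm diameter, 70 mm tall; origin at the centre of its underside. Bystander.
- screwdriver: screwdriver lying on the bench, handle to its own -x; about 200 mm long. Bystander.
- led_strip: single aluminium LED strip lying on the bench, 14 x 220 x 6 mm, long along its own y; origin at the centre of its underside. Bystander.
Mind the look-alikes: they are no part of the job. Of the things shaped like the tester, the grey one is meant.

How it is judged (in metres and radians):
On the way, in this order (a step that is already met when the one before it is completed fails the run):
1. the latched cover has been pressed in (value of joint cover below -0.03 rad), for 0.02 s.
2. the cover has popped open (value of joint cover above 1.3 rad), for 0.2 s.
3. the reset button is pressed down, the cover being open (value of joint reset_btn above 0.0045 m and value of joint cover above 1 rad), for 0.05 s.
4. the cover is pressed in again, the button being out (value of joint cover below -0.02 rad and value of joint reset_btn below 0.002 m), for 0.02 s.
At the end, for the whole second after the job is handed in: The cover is latched flush (joint between -0.02 and 0.03 rad, at rest), the reset button is out again (under 2 mm), and the tester and every bystander stand within 30 mm of where they began (value of joint cover between -0.02 and 0.03 rad and velocity of joint cover between -0.05 and 0.05 rad/s and value of joint reset_btn below 0.002 m and distance of each of tester, tray, solder_spool, flux_bottle, lens_jar, screwdriver, led_strip from where it was at the start of the episode below 0.03 m and linear speed of tester below 0.01 m/s); the robot touches nothing.
It fails at once if the tester is lifted, tipped or shoved more than 30 mm (distance of tester from where it was at the start of the episode above 0.03 m or height (world z) of tester above 0.012 m or angle between tester's own z axis and vertical above 0.1 rad).
It fails at once if another thing on the bench is moved by more than 30 mm or picked up (distance of any of tray, solder_spool, flux_bottle, lens_jar, screwdriver, led_strip from where it was at the start of the episode above 0.03 m or height (world z) of any of tray, solder_spool, flux_bottle, lens_jar, led_strip above 0.015 m).
It also fails if it takes over 51 s, if anything falls off the work surface, if the arm or the gripper's body presses on something with over 40 N, if the wrist force passes 120 N, or if a joint passes its speed limit or range.

### The arm

A 6-joint arm with a two-finger parallel gripper is mounted at the origin on the work surface. World frame = base frame: x ahead of the robot, y to its left, z up, the work surface at z = 0. Lengths are in m, angles in degrees, forces in N, time in s.
With the tool pointing down it reaches from about 0.25 to 0.725 m from the base axis. Payload 9.7 kg.
Tool frame: the origin (TCP) lies on the centre line of the jaws, within the pads' length; the fingertips stand 19 mm ahead of it and the grasp point (between the pads) is the TCP; z points along the fingers, y is the direction in which the jaws open and shut (so a half turn about z gives the same grasp; the last joint's range is limited). The gripper opens to 85 mm and grips with 20 to 120 N. Pads are 22 mm wide; open, the fingers measure 114 mm over their backs; the gripper's body (76 mm by 85 mm) begins 54 mm behind the grasp point. The pads swing forward as they close: fully open they stand 13 mm farther back than shut.
Start: joints at [65.661, 4.979, 10.078, 95.1, 0, 90], TCP at [0.227, 0.501, 0.217] pointing down, gripper open.
Joint ranges: [-179.16, 179.16], [-48.56, 103.87], [-65.8, 70.77], [-126.05, 130.52], [-82.76, 87.17], [-180, 180]. Speed limits (degrees/s): [127.2, 127.2, 147.25, 180, 180, 180].

### API

Orientations are given as [roll, pitch, yaw] about the fixed x, y, z axes, in that order (R = Rz(yaw) Ry(pitch) Rx(roll)).
In Python, from workcell import bot gives the robot as it stands.
- The arm moves only by the tool servo_tool, never from a script. Its argument "motion" is a list that holds one entry, the list of rows, each a list of 6 numbers: the shift along the tool's x, y, z in mm, then the turn, a rotation vector about the tool's x, y, z in rad. A call has 1 to 5 rows; each row shifts and turns the commanded pose from where the row before left it, along the tool's axes as they then stand; what a row does not reach is not made up. A row lasts 1/10 s, in which the tool goes at most 50 mm and 8.59 degrees, less where a joint would pass 70% of its speed; a pose out of reach is approached as far as the arm can. A call is refused whole if a number of a shift passes 50 or a number of a turn 0.15, either way. A call with a gripper value outside its range is refused whole. "gripper" is the finger opening in mm, from 0 to 85.4, set as the call begins (left out, the last holds). The fingers move at their own pace and stop on an object; "newtons" is the grip in N (left out, the last holds). Time passes only in rows, so rows that do not move let the fingers close. It gives the time, the measured TCP pose, the force and the opening at its end, in the units of the state.
- bot.get_obs(): the state, without advancing time (a new reading comes with each control period).
- bot.camera(name): name is "scene" or "side" or "wrist"; returns a dict with "color" (480x640x3 uint8, red, green, blue), "fx", "fy", "cx", "cy" (pixels), "k1" (the pictures are not rectified: a ray, as slopes to the right and down, at radius r is drawn at 1 + k1 r^2 times it, then the intrinsics apply), "R" (3x3) and "t" (3): a world point X has camera coordinates R X + t. Camera axes: x right, y down, z forward; pixel columns grow to the right and rows downward; lengths in m; the calibration is good to about 2 mm. A picture is of the moment at which its call begins. There is no depth.
- bot.job_done(): hands the job in, once; it reports no verdict.
Trained networks look in a picture, given as the dict that the camera call returned (one of the last four; its "shot" number tells which), for a name from the list of things; names that differ only in an ending like _2 or _b are one class to them, and where a whole thing is asked for, a point or a joint stands for the part that bears it (a point fixed in the world has none). Each returns a list of dicts, best first, with "confidence" (0 to 1); they miss things now and then, are a little off and sometimes report something else, mostly with a low value. They report only what shows in the picture. A call takes as long as a camera call. They do not tell look-alikes from the thing itself.
- bot.look_for(picture, label): "rect" ([left, top, width, height] in pixels, round what is visible of it).
The state is a dict: "time": time; "q": joint angles; "qd": joint speeds; "joint_efforts": joint torques, N m; "ee_pos": TCP position; "tcp_rot": TCP orientation; "wrist_force": force on the tool from outside, world axes, zero at the start; "torque": the same for the moment, N m; "opening": finger opening in m.
Only numpy, scipy, OpenCV 4.12 (cv2) and the standard library are available. Lean on these libraries where they do the work, as an engineer would, in place of code of your own. Each camera call takes 0.05 s, during which the arm holds its last target.

## Working session

There is one attempt and no reset: what is moved stays moved. The work goes in short steps, Python scripts to look and compute and a tool call to move; the robot and the scene stay as the last step left them, time stands still between calls to the robot, and variables do not carry over. Pictures are saved under pics/ and viewed, and the job is handed in when it is done.

Besides the shell and the picture viewer there is one more tool, called after "Emit:" as a command line: name --argument value ..., lists and objects as JSON in quotes. servo_tool: Moves the arm, as the interface text tells. Its arguments: {"type":"object","properties":{"motion":{"type":"array","items":{"type":"array","items":{"type":"array","items":{"type":"number"}}}},"gripper":{"type":"number"},"newtons":{"type":"number"}},"required":["motion"]}

```bash
mkdir -p pics; ls; python3 - <<'E'
from workcell import bot
import cv2
print(bot.get_obs())
for n in ("scene","side"):
    p=bot.camera(n)
    cv2.imwrite(f"pics/{n}0.png",p["color"][:,:,::-1])
    print(n,{k:v for k,v in p.items() if k!="color"})
    for l in ("tester","cover","cover_press"):
        try: print(l,bot.look_for(p,l))
        except Exception as e: print(e)
E
```

```text
pics
{'time': 0.0, 'q': array([6.56602942e+01, 5.01181988e+00, 1.00331622e+01, 9.50985740e+01,
       3.19300577e-04, 9.00000820e+01]), 'qd': array([ 0.02335652, -0.04114427,  0.06498625,  0.00590653, -0.14236857,
        0.03096249]), 'joint_efforts': array([ 9.80627337e-04, -5.20386457e+01,  4.64806330e+01,  1.60690286e-02,
        6.04610045e-05, -3.25251710e-05]), 'ee_pos': array([0.22657643, 0.50088944, 0.2163646 ]), 'tcp_rot': array([-1.79922768e+02, -3.19189808e-04,  1.55660212e+02]), 'wrist_force': array([ 0.17408601, -0.29539955, -0.11082738]), 'torque': array([0.01696604, 0.01553527, 0.08928808]), 'opening': 0.085678679408388}
scene {'fx': 577.7637003212478, 'fy': 577.7637003212478, 'cx': 321.17562374891884, 'cy': 233.8487263535663, 'k1': -0.12245946368023125, 'R': array([[ 0.86400842,  0.50344848, -0.00539197],
       [ 0.35006282, -0.60839924, -0.71225444],
       [-0.36186389,  0.6135063 , -0.70190067]]), 't': array([-0.52004479, -0.06823117,  1.4463414 ]), 'shot': 1}
tester [{'rect': [262.6, 98.5, 90.1, 69.0], 'confidence': 0.96}, {'rect': [286.9, 181.8, 104.6, 94.8], '
[... 297 characters left out ...]
9952, 'fy': 543.0435682149952, 'cx': 322.02322276644594, 'cy': 241.48262211411043, 'k1': -0.11938818550064881, 'R': array([[ 0.83415224, -0.55124866,  0.01774697],
       [-0.37968956, -0.59729185, -0.70645473],
       [ 0.40003234,  0.58255246, -0.7075357 ]]), 't': array([-0.37435784,  0.2980969 ,  1.06230134]), 'shot': 2}
tester [{'rect': [133.7, 164.7, 68.3, 68.1], 'confidence': 0.97}, {'rect': [268.8, 189.2, 93.1, 69.0], 'confidence': 0.78}]
cover [{'rect': [285.6, 199.8, 58.6, 28.3], 'confidence': 0.71}, {'rect': [144.7, 171.0, 43.3, 33.0], 'confidence': 0.71}]
cover_press [{'rect': [147.3, 168.9, 43.9, 33.8], 'confidence': 0.84}, {'rect': [285.9, 197.9, 58.0, 33.1], 'confidence': 0.6}]
```

View pics/scene0.png

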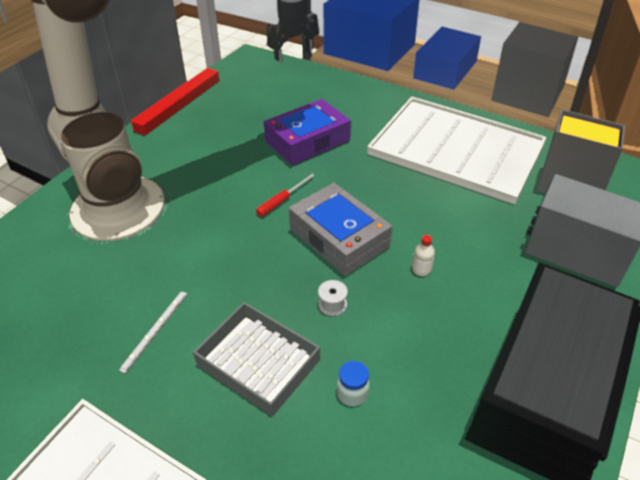

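View pics/side0.png

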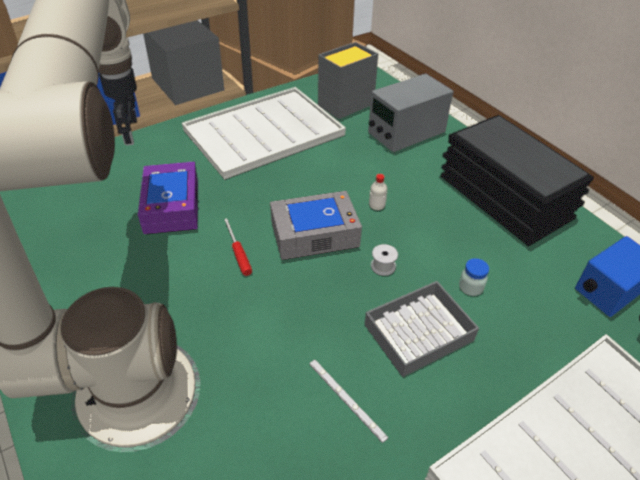

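```bash
python3 - <<'E'
import cv2
a=cv2.imread("pics/scene0.png")[170:290,270:410]
b=cv2.imread("pics/side0.png")[170:270,250:380]
cv2.imwrite("pics/c1.png",cv2.resize(a,None,fx=5,fy=5,interpolation=cv2.INTER_CUBIC))
cv2.imwrite("pics/c2.png",cv2.resize(b,None,fx=5,fy=5,interpolation=cv2.INTER_CUBIC))
E
```

```text
(no output)
```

View pics/c1.png

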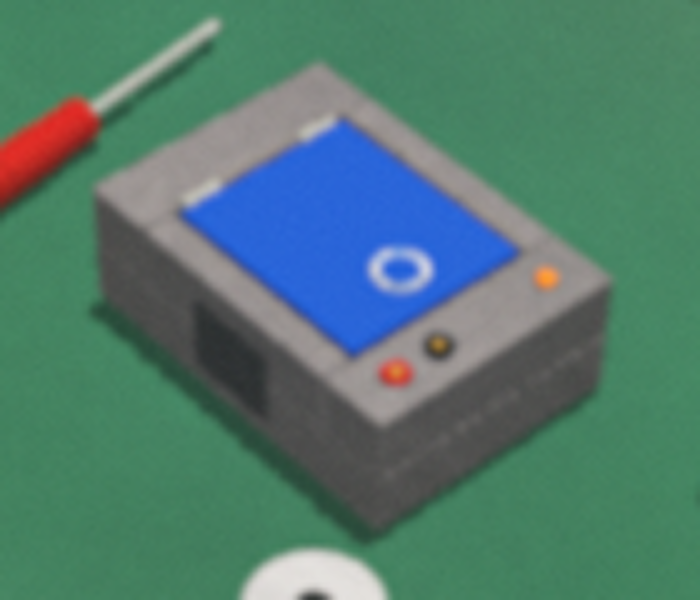

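View pics/c2.png

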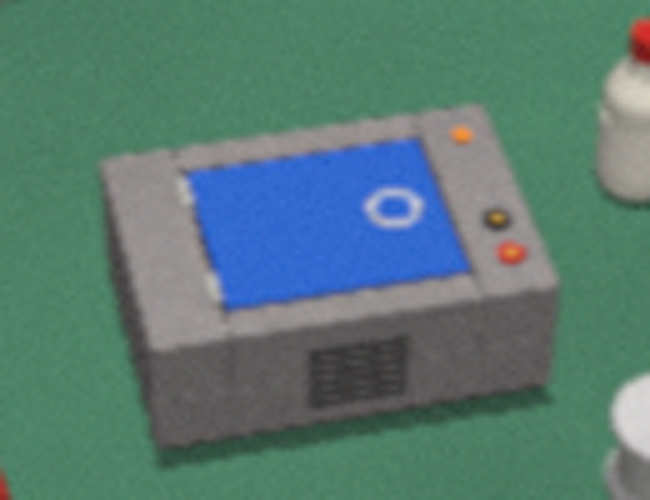

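Two look-alikes: the purple one at scene (307,132) and the grey one at scene (340,228), side (315,225). The task means the grey one, and the crops confirm it: grey case, blue cover with white ring, hinge toward the robot and amber lamp at the far end. Next I'll fit its pose from the corners.

```bash
cat > h.py <<'E'
import numpy as np, cv2
from scipy.optimize import least_squares
def proj(p,X):
    X=np.asarray(X,float).reshape(-1,3)
    K=np.array([[p["fx"],0,p["cx"]],[0,p["fy"],p["cy"]],[0,0,1]])
    return cv2.projectPoints(X,cv2.Rodrigues(np.array(p["R"]))[0],np.array(p["t"]),K,np.array([p["k1"],0,0,0,0]))[0].reshape(-1,2)
def tri(ps,uvs):
    f=lambda x: np.concatenate([proj(p,x)[0]-uv for p,uv in zip(ps,uvs)])
    return least_squares(f,[.45,0.1,.05])
E
python3 - <<'E'
from workcell import bot
from h import *
s=bot.camera("scene"); d=bot.camera("side")
M=np.array([(-.1,.07),(-.1,-.07),(.1,-.07),(.1,.07),(-.06,.05),(-.06,-.05),(.06,-.05),(.06,.05),(.035,0)])
a=np.array([(320,65),(97,188),(380,425),(610,282),(343,120),(183,212),(352,355),(520,252),(400,270)])
b=np.array([(103,160),(155,348),(557,285),(485,105),(188,170),(227,308),(470,272),(420,138),(394,208)])
A=(a+.5)/5-.5+[270,170]; B=(b+.5)/5-.5+[250,170]
def W(v):
    c,si=np.cos(v[2]),np.sin(v[2])
    return np.c_[M@np.array([[c,si],[-si,c]])+v[:2],np.full(len(M),.075)]
for z in ["both","s","d"]:
    f=lambda v: np.concatenate(([(proj(s,W(v))-A).ravel()] if z!="d" else [])+([(proj(d,W(v))-B).ravel()] if z!="s" else []))
    r=least_squares(f,[.45,.1,0]); print(z,r.x,np.degrees(r.x[2]),np.abs(r.fun).max(),np.round(r.fun.std(),2)); 
    if z=="both":
        v=r.x
        for n,k in (("ring",8),("hc+",4),("hc-",5)): print(n,W(v)[k])
        print("btn", v[:2]+.025*np.array([np.cos(v[2]),np.sin(v[2])]))
# bystanders
for l in ("flux_bottle","screwdriver","solder_spool"):
    for p in (s,d): print(l,bot.look_for(p,l)[:2])
E
```

```text
both [ 0.54489108  0.17956732 -0.34783477] -19.9294645736276 1.28376039517849 0.47
ring [0.57779503 0.16763711 0.075     ]
hc+ [0.50552745 0.24702475 0.075     ]
hc- [0.47144115 0.15301345 0.075     ]
btn [0.5683939  0.17104574]
s [ 0.54506     0.17994143 -0.34736054] -19.90229282548516 1.142052483958878 0.5
d [ 0.54434663  0.17885798 -0.34873269] -19.980911491675563 1.060382436053601 0.41
flux_bottle [{'rect': [410.1, 234.9, 24.4, 37.8], 'confidence': 0.92}]
flux_bottle [{'rect': [368.3, 172.3, 17.5, 37.8], 'confidence': 0.8}]
screwdriver [{'rect': [255.9, 176.1, 55.3, 41.4], 'confidence': 0.7}, {'rect': [122.0, 292.1, 64.6, 82.3], 'confidence': 0.5}]
screwdriver [{'rect': [231.4, 228.1, 20.1, 46.5], 'confidence': 0.97}]
solder_spool [{'rect': [317.1, 281.8, 29.4, 37.6], 'confidence': 0.6}]
solder_spool [{'rect': [369.2, 243.9, 26.0, 34.0], 'confidence': 0.77}]
```

Fit: tester at (0.545, 0.180), yaw -19.9°, and the two views agree within 1 mm. I'll close the fingers, align the yaw to 160° (tool x = -tester x, tool y = tester y) and move above the ring.

Emit:
servo_tool --motion '[[[0,0,0,0,0,-0.077],[-30,-13,0,0,0,0],[-45,-20,0,0,0,0],[-45,-20,0,0,0,0],[-45,-20,0,0,0,0]]]' --gripper 0

```text
time: 1.3
ee_pos: [0.3578, 0.375, 0.2172]
tcp_rot: [180.0, 0.0, 160.1]
wrist_force: [-0.6, 0.5, -0.4]
opening: 0.0123
```

Emit:
servo_tool --motion '[[[-45,-20,0,0,0,0],[-45,-20,0,0,0,0],[-45,-20,0,0,0,0],[-45,-20,0,0,0,0],[-30,-13,0,0,0,0]]]'

```text
time: 1.8
ee_pos: [0.5244, 0.2147, 0.217]
tcp_rot: [-180.0, 0.0, 160.0]
wrist_force: [0.5, 1.4, -1.0]
opening: 0.0
```

```bash
cat >> h.py <<'E'
T=np.array([.5449,.1796,0]); _y=np.radians(-19.93)
RT=np.array([[np.cos(_y),-np.sin(_y),0],[np.sin(_y),np.cos(_y),0],[0,0,1]])
H=np.array([-.06,0,0])
def st(bot):
    o=bot.get_obs(); e=RT.T@(o["ee_pos"]-T)-H
    print("t",round(o["time"],2),"tcp from hinge, tester axes mm",np.round(e*1000,1),"rpy",np.round(o["tcp_rot"],2),"F",np.round(RT.T@o["wrist_force"],2),"open",o["opening"],"q",np.round(o["q"],1))
E
python3 -c "
from workcell import bot
from h import *
st(bot)
d=bot.camera('side');cv2.imwrite('pics/s1.png',d['color'][:,:,::-1])
st(bot)"
```

```text
t 1.8 tcp from hinge, tester axes mm [ 28.8  26.1 217. ] rpy [-1.7999e+02  2.0000e-02  1.5997e+02] F [-0.01  1.48 -0.97] open 2.8428838941841205e-05 q [22.3  7.3 12.6 95.3 -0.  42.3]
t 1.85 tcp from hinge, tester axes mm [ 31.6  24.7 216.4] rpy [-1.7994e+02  8.0000e-02  1.5987e+02] F [ 0.47 -3.47 -1.36] open -0.00017669508121968366 q [22.   7.5 12.7 95.2 -0.1 42.2]
```

View pics/s1.png

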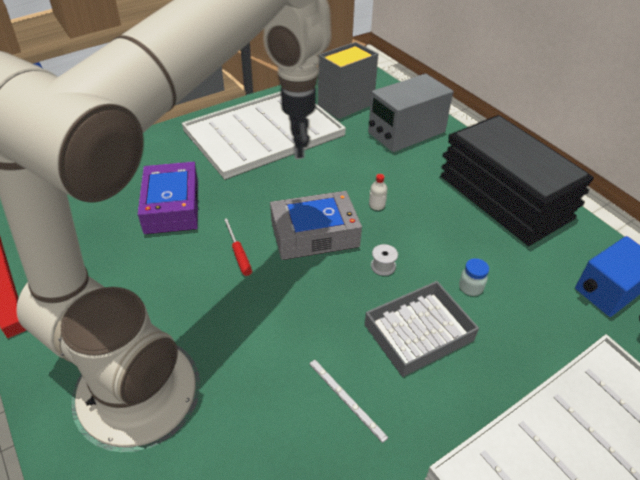

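The gripper is shut at side (301,156) and the scene is undisturbed. Remaining to the ring: about -64 in tool x and -25 in tool y. Then down to about 10 mm above the cover (tip = TCP - 19 mm, so TCP z ≈ 0.105).

Emit:
servo_tool --motion '[[[-32,-12,20,0,0,0],[-31,-12,30,0,0,0],[0,0,35,0,0,0],[0,0,25,0,0,0],[0,0,0,0,0,0]]]'

```text
time: 2.35
ee_pos: [0.5718, 0.1724, 0.1031]
tcp_rot: [-179.8, -0.3, 160.0]
wrist_force: [0.0, 0.0, -0.5]
opening: -0.0003
```

```bash
python3 -c "
from workcell import bot
from h import *
st(bot)
for n,c in (('side',(315,200)),('scene',(340,200))):
    d=bot.camera(n)['color'][c[1]-75:c[1]+75,c[0]-80:c[0]+80,::-1];cv2.imwrite('pics/%s2.png'%n,cv2.resize(d,None,fx=4,fy=4,interpolation=cv2.INTER_CUBIC))
st(bot)"
```

```text
t 2.35 tcp from hinge, tester axes mm [ 87.8   2.4 103.1] rpy [-179.78   -0.3   160.04] F [ 0.01  0.03 -0.47] open -0.0003134602439166005 q [16.8 11.1  4.3 83.6  0.  36.7]
t 2.45 tcp from hinge, tester axes mm [ 89.1   3.8 107.7] rpy [-1.7999e+02 -1.0000e-02  1.6008e+02] F [0.51 0.74 1.09] open 9.817558117830488e-06 q [16.8 10.9  4.6 83.7 -0.  36.7]
```

View pics/side2.png

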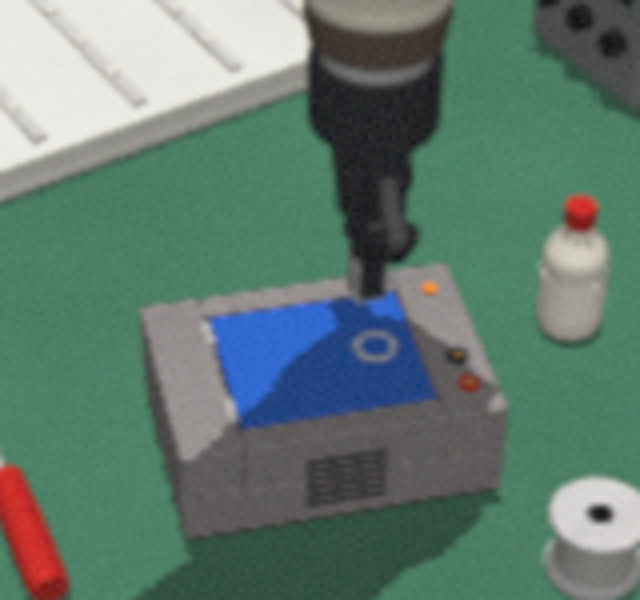

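View pics/scene2.png

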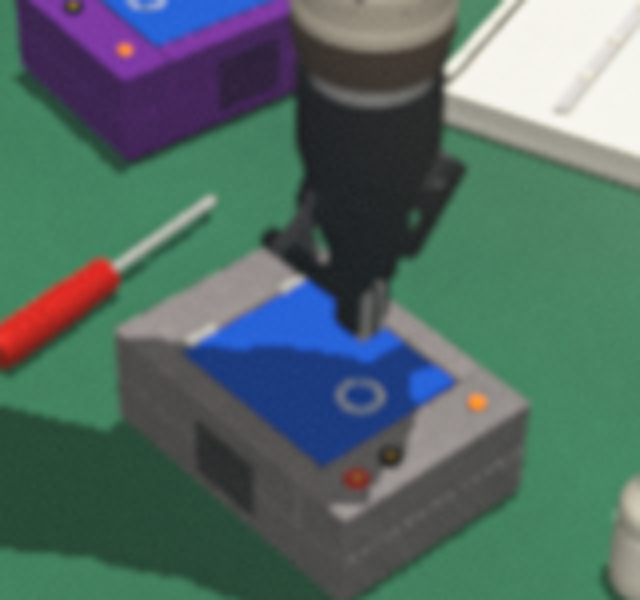

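The tip is about 13 mm above the cover, 6 mm toward the hinge and 3 mm to +y of the ring. I'll correct that and descend slowly.

Emit:
servo_tool --motion '[[[-6,-3,0,0,0,0],[0,0,4,0,0,0],[0,0,4,0,0,0],[0,0,2,0,0,0],[0,0,0,0,0,0]]]'

```text
time: 2.95
ee_pos: [0.5781, 0.1683, 0.0967]
tcp_rot: [-180.0, -0.0, 160.1]
wrist_force: [-0.1, -0.1, 0.2]
opening: 0.0001
```

```bash
python3 -c "
from workcell import bot
from h import *
st(bot)"
```

```text
t 2.95 tcp from hinge, tester axes mm [95.   0.7 96.7] rpy [-1.7998e+02 -3.0000e-02  1.6008e+02] F [-0.09 -0.1   0.21] open 6.058795564968163e-05 q [16.2 11.4  4.  82.6  0.  36.2]
```

Emit:
servo_tool --motion '[[[0,0,2,0,0,0],[0,0,2,0,0,0],[0,0,2,0,0,0],[0,0,0,0,0,0]]]'

```text
time: 3.35
ee_pos: [0.5781, 0.1683, 0.0907]
tcp_rot: [-180.0, -0.0, 160.1]
wrist_force: [-0.2, 0.6, -0.3]
opening: 0.0
```

Emit:
servo_tool --motion '[[[0,0,1,0,0,0],[0,0,1,0,0,0],[0,0,0,0,0,0]]]'

```text
time: 3.65
ee_pos: [0.5783, 0.1683, 0.089]
tcp_rot: [-180.0, -0.0, 160.1]
wrist_force: [-0.7, -1.9, 0.1]
opening: -0.0
```

```bash
python3 -c "
from workcell import bot
from h import *
st(bot)
for n,c in (('side',(315,200)),('scene',(340,215))):
    d=bot.camera(n)['color'][c[1]-50:c[1]+50,c[0]-60:c[0]+60,::-1];cv2.imwrite('pics/%s3.png'%n,cv2.resize(d,None,fx=5,fy=5,interpolation=cv2.INTER_CUBIC))
st(bot)"
```

```text
t 3.65 tcp from hinge, tester axes mm [95.2  0.8 89. ] rpy [-180.     -0.    160.07] F [-0.01 -1.98  0.14] open -2.9539243066388224e-05 q [16.2 11.5  3.2 81.7 -0.  36.2]
t 3.75 tcp from hinge, tester axes mm [95.3  0.8 89.1] rpy [180.     0.   160.07] F [ 0.06 -1.1  -0.17] open -8.472729660618123e-05 q [16.2 11.5  3.2 81.7  0.  36.2]
```

View pics/side3.png

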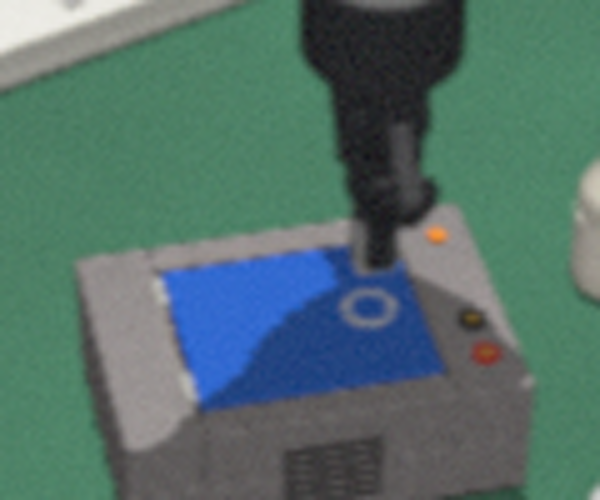

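View pics/scene3.png

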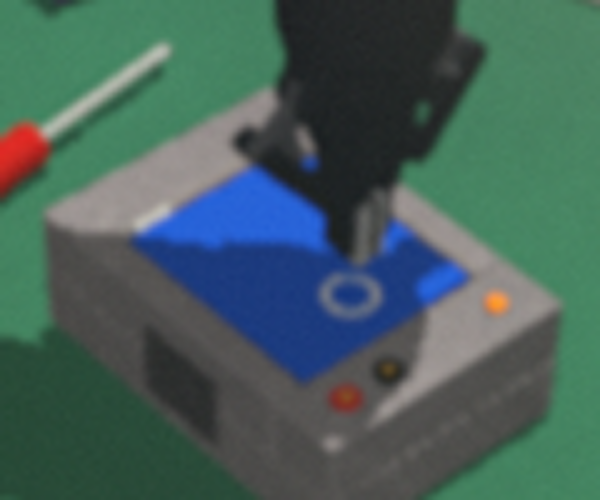

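The tip isn't touching yet: it shows above the ring in both views. I'll triangulate it.

```bash
python3 -c "
from workcell import bot
from h import *
s=bot.camera('scene');d=bot.camera('side')
r=tri([s,d],[np.array([351.2,217.2]),np.array([330,203.6])]);print('tip',r.x,r.fun, 'tester axes',RT.T@(r.x-T)-H)
X=T+RT@(H+np.array([.095,0,.075]));print(proj(s,X),proj(d,X))
o=bot.get_obs()['ee_pos']
for k in (0,.005,.01,.019): print(k,proj(s,o-[0,0,k]),proj(d,o-[0,0,k]))
st(bot)"
```

```text
tip [0.58114766 0.16799207 0.09801057] [ 0.03453918 -0.08483953  0.03775805  0.09421865] tester axes [0.0980336  0.00144308 0.09801057]
[[349.52369992 224.25182648]] [[328.7260035  211.29088368]]
0 [[350.06059723 219.52772781]] [[328.90456976 206.75602992]]
0.005 [[349.99414277 221.17198664]] [[328.85043309 208.28597956]]
0.01 [[349.92799226 222.80734225]] [[328.7965658  209.80801392]]
0.019 [[349.80968217 225.72874556]] [[328.70027813 212.5278972 ]]
t 3.85 tcp from hinge, tester axes mm [95.3  0.8 89.1] rpy [180.     0.   160.07] F [ 0.07 -0.3  -0.58] open 0.00016889592211297998 q [16.2 11.5  3.2 81.7 -0.  36.2]
```

Vision puts the tip near z ≈ 0.095, although the stated 19 mm offset would give 0.070. I'll rely on force feedback and keep descending in small steps.

Emit:
servo_tool --motion '[[[0,0,2,0,0,0],[0,0,2,0,0,0],[0,0,0,0,0,0]]]'

```text
time: 4.15
ee_pos: [0.5781, 0.1683, 0.0846]
tcp_rot: [-180.0, -0.0, 160.1]
wrist_force: [-0.6, -0.0, -0.3]
opening: -0.0001
```

Emit:
servo_tool --motion '[[[0,0,2,0,0,0],[0,0,2,0,0,0],[0,0,0,0,0,0]]]'

```text
time: 4.45
ee_pos: [0.5781, 0.1683, 0.0807]
tcp_rot: [-180.0, -0.0, 160.1]
wrist_force: [-0.4, -0.6, 0.7]
opening: -0.0002
```

```bash
python3 -c "
from workcell import bot
from h import *
st(bot)
for n,c in (('side',(315,200)),('scene',(340,215))):
    d=bot.camera(n)['color'][c[1]-50:c[1]+50,c[0]-60:c[0]+60,::-1];cv2.imwrite('pics/%s4.png'%n,cv2.resize(d,None,fx=5,fy=5,interpolation=cv2.INTER_CUBIC))
st(bot)"
```

```text
t 4.45 tcp from hinge, tester axes mm [95.1  0.7 80.7] rpy [-1.7998e+02 -2.0000e-02  1.6007e+02] F [-0.15 -0.71  0.67] open -0.00016146194774657152 q [16.2 11.6  2.4 80.8 -0.  36.2]
t 4.55 tcp from hinge, tester axes mm [95.2  0.7 81. ] rpy [-1.7999e+02 -1.0000e-02  1.6007e+02] F [-0.32 -0.25  0.05] open 1.3081718837187609e-05 q [16.2 11.6  2.4 80.8 -0.  36.2]
```

View pics/side4.png

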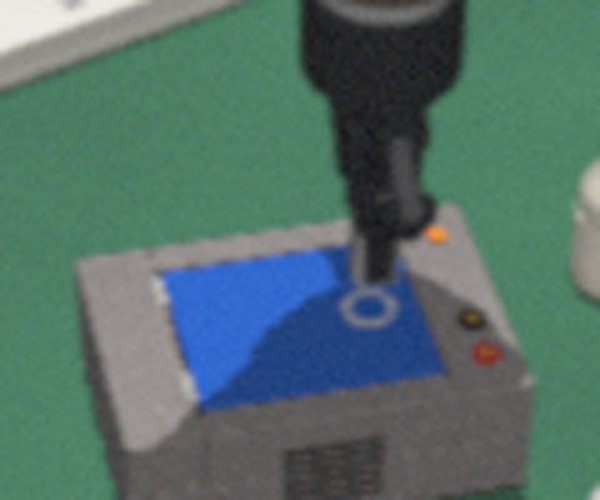

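View pics/scene4.png

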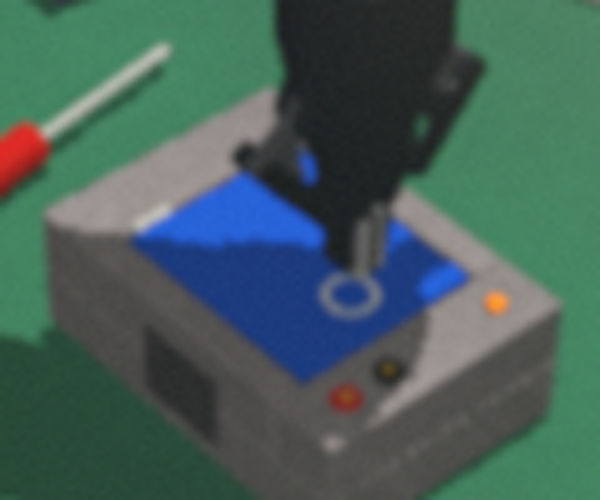

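There is still a visible gap of about 12 mm. Continuing.

Emit:
servo_tool --motion '[[[0,0,2,0,0,0],[0,0,2,0,0,0],[0,0,2,0,0,0],[0,0,0,0,0,0]]]'

```text
time: 4.95
ee_pos: [0.5781, 0.1683, 0.0747]
tcp_rot: [-180.0, -0.0, 160.1]
wrist_force: [0.5, -0.2, -0.3]
opening: -0.0003
```

Emit:
servo_tool --motion '[[[0,0,1,0,0,0],[0,0,1,0,0,0],[0,0,1,0,0,0],[0,0,0,0,0,0]]]'

```text
time: 5.35
ee_pos: [0.5782, 0.1683, 0.0719]
tcp_rot: [-180.0, -0.0, 160.1]
wrist_force: [0.8, -0.6, -0.7]
opening: 0.0001
```

```bash
python3 -c "
from workcell import bot
from h import *
st(bot)
o=[]
for n,c in (('side',(325,210)),('scene',(345,220))):
    d=bot.camera(n)['color'][c[1]-30:c[1]+30,c[0]-40:c[0]+40,::-1];o.append(cv2.resize(d,None,fx=5,fy=5,interpolation=cv2.INTER_CUBIC))
cv2.imwrite('pics/both5.png',np.hstack(o))
st(bot)"
```

```text
t 5.35 tcp from hinge, tester axes mm [95.2  0.7 71.9] rpy [-1.7999e+02 -1.0000e-02  1.6007e+02] F [ 0.97 -0.33 -0.66] open 0.0001161475407177845 q [16.2 11.7  1.6 79.9  0.  36.2]
t 5.45 tcp from hinge, tester axes mm [95.2  0.8 72. ] rpy [-180.     -0.    160.07] F [ 0.12 -0.01  0.04] open -0.0001671622289599576 q [16.2 11.7  1.6 79.9  0.  36.2]
```

View pics/both5.png

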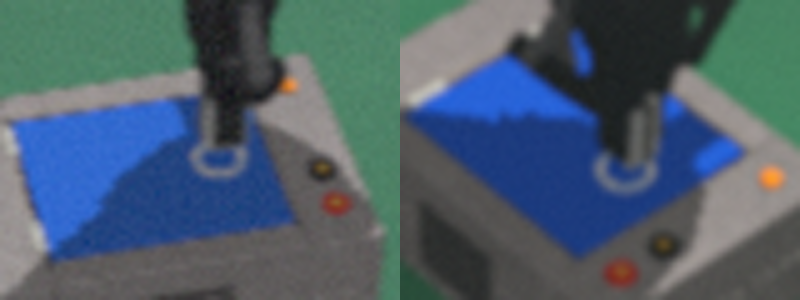

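Emit:
servo_tool --motion '[[[0,0,1,0,0,0],[0,0,1,0,0,0],[0,0,1,0,0,0],[0,0,0,0,0,0]]]'

```text
time: 5.85
ee_pos: [0.5782, 0.1683, 0.0689]
tcp_rot: [-180.0, -0.0, 160.1]
wrist_force: [-0.6, -0.5, 0.8]
opening: 0.0001
```

Emit:
servo_tool --motion '[[[0,0,1,0,0,0],[0,0,1,0,0,0],[0,0,0,0,0,0]]]'

```text
time: 6.15
ee_pos: [0.5782, 0.1683, 0.0669]
tcp_rot: [-180.0, -0.0, 160.1]
wrist_force: [-0.0, -0.0, -0.5]
opening: -0.0003
```

Emit:
servo_tool --motion '[[[0,0,1,0,0,0],[0,0,1,0,0,0],[0,0,0,0,0,0]]]'

```text
time: 6.45
ee_pos: [0.5782, 0.1683, 0.0649]
tcp_rot: [-180.0, -0.0, 160.1]
wrist_force: [-1.1, 0.6, -0.5]
opening: 0.0005
```

```bash
python3 -c "
from workcell import bot
from h import *
st(bot)
o=[]
for n,c in (('side',(325,210)),('scene',(345,220))):
    d=bot.camera(n)['color'][c[1]-30:c[1]+30,c[0]-40:c[0]+40,::-1];o.append(cv2.resize(d,None,fx=5,fy=5,interpolation=cv2.INTER_CUBIC))
cv2.imwrite('pics/both6.png',np.hstack(o))
st(bot)"
```

```text
t 6.45 tcp from hinge, tester axes mm [95.2  0.7 64.9] rpy [-1.7999e+02 -1.0000e-02  1.6007e+02] F [-1.24  0.16 -0.53] open 0.0004735490162663699 q [16.2 11.8  0.9 79.1  0.  36.2]
t 6.55 tcp from hinge, tester axes mm [95.2  0.8 65.1] rpy [-180.     -0.    160.07] F [-0.17  0.38  0.93] open -0.00023172663642514007 q [16.2 11.8  0.9 79.1 -0.  36.2]
```

View pics/both6.png

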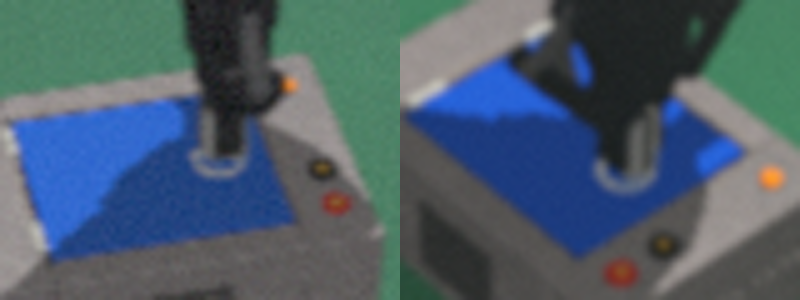

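Emit:
servo_tool --motion '[[[0,0,1,0,0,0],[0,0,1,0,0,0],[0,0,0,0,0,0]]]'

```text
time: 6.85
ee_pos: [0.5782, 0.1683, 0.0629]
tcp_rot: [-180.0, -0.0, 160.1]
wrist_force: [-0.8, 0.1, -0.1]
opening: 0.0
```

Emit:
servo_tool --motion '[[[0,0,1,0,0,0],[0,0,1,0,0,0],[0,0,0,0,0,0]]]'

```text
time: 7.15
ee_pos: [0.5783, 0.1683, 0.0612]
tcp_rot: [180.0, 0.0, 160.1]
wrist_force: [0.2, -0.4, 1.3]
opening: -0.0001
```

Emit:
servo_tool --motion '[[[0,0,1,0,0,0],[0,0,1,0,0,0],[0,0,0,0,0,0]]]'

```text
time: 7.45
ee_pos: [0.5784, 0.1683, 0.0591]
tcp_rot: [180.0, 0.0, 160.1]
wrist_force: [-0.4, -0.3, 3.2]
opening: 0.0003
```

Contact came at TCP z ≈ 0.0615, so the real tip is about 13.5 mm behind the reported TCP, not 19 mm ahead. Pressing on.

Emit:
servo_tool --motion '[[[0,0,1,0,0,0],[0,0,1,0,0,0],[0,0,0,0,0,0]]]'

```text
time: 7.75
ee_pos: [0.5784, 0.1683, 0.057]
tcp_rot: [180.0, 0.0, 160.1]
wrist_force: [-0.1, -1.0, 2.5]
opening: -0.0003
```

Emit:
servo_tool --motion '[[[0,0,1,0,0,0],[0,0,0.5,0,0,0],[0,0,0,0,0,0]]]'

```text
time: 8.05
ee_pos: [0.5784, 0.1684, 0.0555]
tcp_rot: [180.0, 0.0, 160.1]
wrist_force: [1.0, -0.2, 2.6]
opening: 0.0001
```

Emit:
servo_tool --motion '[[[0,0,1,0,0,0],[0,0,0,0,0,0]]]'

```text
time: 8.25
ee_pos: [0.5784, 0.1684, 0.0548]
tcp_rot: [180.0, 0.0, 160.1]
wrist_force: [-0.5, 0.4, 5.4]
opening: 0.0001
```

Emit:
servo_tool --motion '[[[0,0,1,0,0,0],[0,0,0,0,0,0]]]'

```text
time: 8.45
ee_pos: [0.5784, 0.1684, 0.0544]
tcp_rot: [180.0, 0.0, 160.1]
wrist_force: [-0.7, -0.5, 8.3]
opening: -0.0002
```

At the stop (the force jumps to 8 N). Now release and lift clear.

Emit:
servo_tool --motion '[[[0,0,-15,0,0,0],[0,0,-40,0,0,0],[0,0,-45,0,0,0],[0,0,-45,0,0,0],[0,0,0,0,0,0]]]'

```text
time: 8.95
ee_pos: [0.58, 0.1689, 0.2061]
tcp_rot: [179.7, 0.4, 160.1]
wrist_force: [-0.4, 0.6, 0.9]
opening: 0.0003
```

Emit:
servo_tool --motion '[[[0,0,0,0,0,0],[0,0,0,0,0,0],[0,0,0,0,0,0],[0,0,0,0,0,0],[0,0,0,0,0,0]]]'

```text
time: 9.45
ee_pos: [0.578, 0.1683, 0.1979]
tcp_rot: [-180.0, -0.1, 160.1]
wrist_force: [-0.5, -0.4, 0.6]
opening: 0.0002
```

Emit:
servo_tool --motion '[[[0,0,0,0,0,0],[0,0,0,0,0,0],[0,0,0,0,0,0],[0,0,0,0,0,0],[0,0,0,0,0,0]]]'

```text
time: 9.95
ee_pos: [0.5783, 0.1683, 0.1986]
tcp_rot: [180.0, 0.0, 160.1]
wrist_force: [0.5, 0.3, 0.6]
opening: -0.0001
```

```bash
cat >> h.py <<'E'
def snap(bot,name,n=150,f=2.6):
    st(bot); o=[]
    for nm,c in (('side',(320,190)),('scene',(345,200))):
        d=bot.camera(nm)['color'][c[1]-90:c[1]+90,c[0]-75:c[0]+75,::-1];o.append(cv2.resize(d,None,fx=f,fy=f,interpolation=cv2.INTER_CUBIC))
    cv2.imwrite('pics/%s.png'%name,np.hstack(o)); st(bot)
E
python3 -c "
from workcell import bot
from h import *
snap(bot,'open1')"
```

```text
t 9.95 tcp from hinge, tester axes mm [ 95.2   0.8 198.6] rpy [180.     0.   160.07] F [0.38 0.41 0.63] open -0.00011219976657350147 q [16.2 12.  15.9 93.9  0.  36.2]
t 10.05 tcp from hinge, tester axes mm [ 95.3   0.8 198.6] rpy [180.     0.   160.07] F [-0.69 -0.19  0.33] open -0.00033828333884753856 q [16.2 12.  15.9 93.9 -0.  36.2]
```

View pics/open1.png

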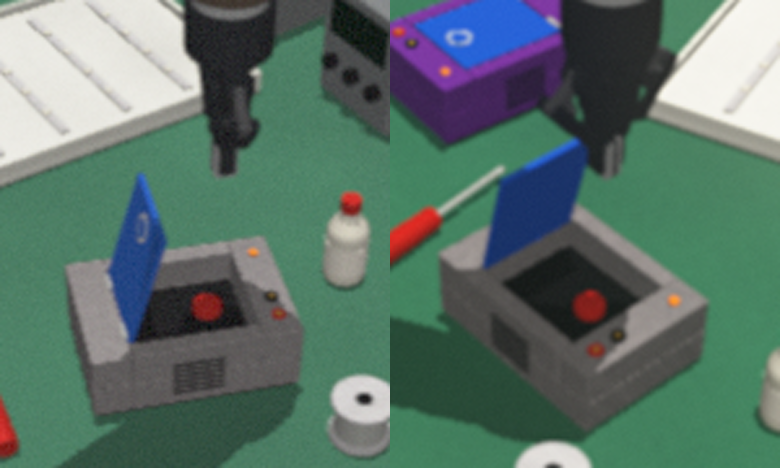

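The cover is open, and the red button shows at side crop (207,305) and scene crop (590,305). Next: 10 mm toward the hinge and down to just above the button (contact expected at TCP z ≈ 0.044).

Emit:
servo_tool --motion '[[[10,-1,20,0,0,0],[0,0,40,0,0,0],[0,0,40,0,0,0],[0,0,30,0,0,0],[0,0,0,0,0,0]]]'

```text
time: 10.55
ee_pos: [0.566, 0.17, 0.0641]
tcp_rot: [-179.8, -0.3, 160.1]
wrist_force: [-1.3, -0.4, 0.6]
opening: 0.0003
```

```bash
python3 -c "
from workcell import bot
from h import *
snap(bot,'btn1')"
```

```text
t 10.55 tcp from hinge, tester axes mm [83.1 -1.8 64.1] rpy [-179.75   -0.33  160.07] F [-1.03 -0.84  0.56] open 0.00029516863548245784 q [16.7 10.7 -0.4 79.2 -0.  36.6]
t 10.65 tcp from hinge, tester axes mm [85.3 -0.2 69.4] rpy [-180.     -0.    160.07] F [1.12 0.26 2.14] open -0.00010331422815861606 q [16.7 10.6 -0.  79.4 -0.  36.6]
```

View pics/btn1.png

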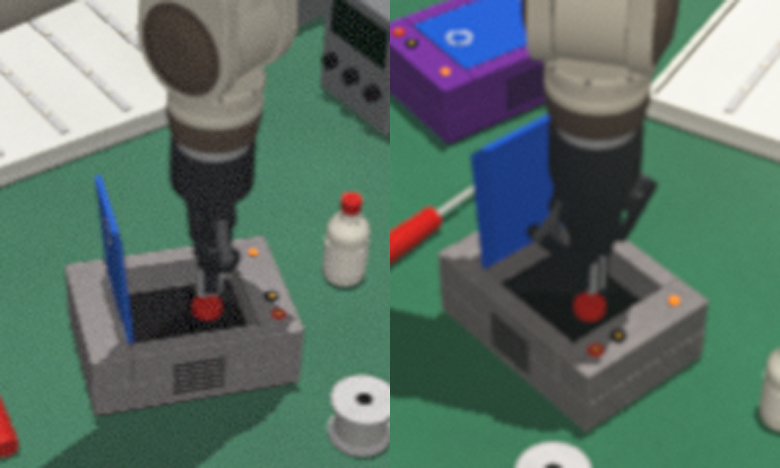

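The cover is fully back and the tip is over the button. Descending.

Emit:
servo_tool --motion '[[[0,0,8,0,0,0],[0,0,8,0,0,0],[0,0,6,0,0,0],[0,0,2,0,0,0],[0,0,0,0,0,0]]]'

```text
time: 11.15
ee_pos: [0.5689, 0.1709, 0.0449]
tcp_rot: [180.0, 0.0, 160.1]
wrist_force: [0.3, 0.2, 3.4]
opening: -0.0
```

Emit:
servo_tool --motion '[[[0,0,2,0,0,0],[0,0,2,0,0,0],[0,0,1,0,0,0],[0,0,0,0,0,0]]]'

```text
time: 11.55
ee_pos: [0.569, 0.1709, 0.0417]
tcp_rot: [179.9, 0.1, 160.1]
wrist_force: [-4.2, -1.4, 16.0]
opening: 0.0003
```

Emit:
servo_tool --motion '[[[0,0,1,0,0,0],[0,0,1,0,0,0],[0,0,0,0,0,0]]]'

```text
time: 11.85
ee_pos: [0.5691, 0.171, 0.0415]
tcp_rot: [179.9, 0.2, 160.1]
wrist_force: [-10.2, -3.4, 28.2]
opening: -0.0
```

28 N with a lateral component. I'll back off 2 mm and look.

Emit:
servo_tool --motion '[[[0,0,-2,0,0,0],[0,0,0,0,0,0]]]'

```text
time: 12.05
ee_pos: [0.569, 0.171, 0.0417]
tcp_rot: [179.9, 0.1, 160.1]
wrist_force: [-4.0, -1.1, 16.2]
opening: -0.0002
```

```bash
python3 -c "
from workcell import bot
from h import *
snap(bot,'btn2')
w=bot.camera('wrist');cv2.imwrite('pics/w2.png',w['color'][:,:,::-1])"
```

```text
t 12.05 tcp from hinge, tester axes mm [85.6  0.1 41.7] rpy [1.7993e+02 1.0000e-01 1.6007e+02] F [-3.34 -2.41 16.21] open -0.00023749992798662224 q [16.7 11.  -2.6 76.3  0.  36.6]
t 12.15 tcp from hinge, tester axes mm [85.6  0.  41.7] rpy [1.7993e+02 1.0000e-01 1.6007e+02] F [-3.51 -2.43 15.58] open 0.00017600977752073706 q [16.7 11.  -2.6 76.3 -0.  36.6]
```

View pics/btn2.png

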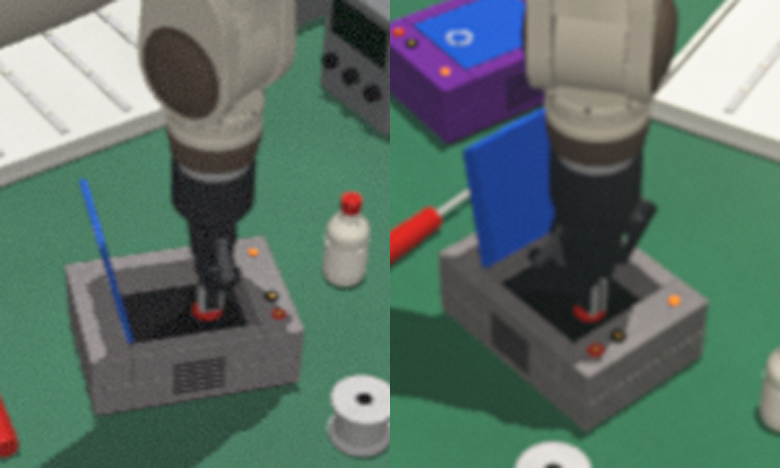

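View pics/w2.png

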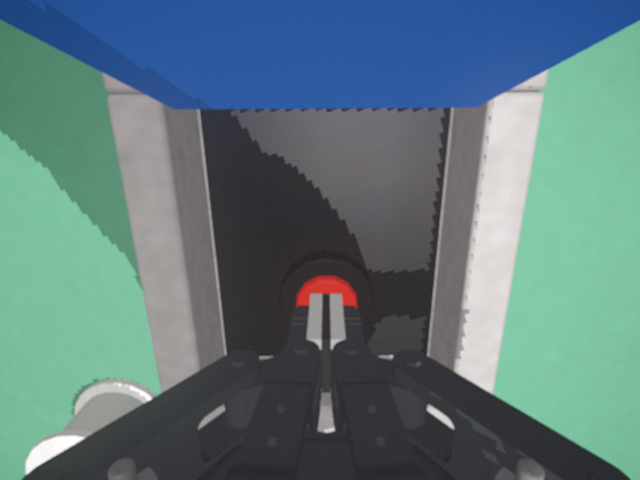

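The button looks pressed. I'll release slowly to measure its travel: force should go from about 5 N to 0 over 6 mm if it was fully down.

Emit:
servo_tool --motion '[[[0,0,-2,0,0,0],[0,0,0,0,0,0]]]'

```text
time: 12.4
ee_pos: [0.5689, 0.1709, 0.0424]
tcp_rot: [180.0, 0.1, 160.1]
wrist_force: [-0.5, -0.1, 5.1]
opening: 0.0003
```

Emit:
servo_tool --motion '[[[0,0,-1,0,0,0],[0,0,0,0,0,0]]]'

```text
time: 12.6
ee_pos: [0.5688, 0.1709, 0.0429]
tcp_rot: [180.0, 0.0, 160.1]
wrist_force: [1.0, 1.1, 3.7]
opening: -0.0002
```

Emit:
servo_tool --motion '[[[0,0,-1,0,0,0],[0,0,0,0,0,0]]]'

```text
time: 12.8
ee_pos: [0.5688, 0.1709, 0.0437]
tcp_rot: [180.0, 0.0, 160.1]
wrist_force: [2.8, -0.3, 4.2]
opening: -0.0002
```

Emit:
servo_tool --motion '[[[0,0,-1,0,0,0],[0,0,0,0,0,0]]]'

```text
time: 13.0
ee_pos: [0.5687, 0.1709, 0.0447]
tcp_rot: [180.0, 0.0, 160.1]
wrist_force: [1.8, -0.1, 2.5]
opening: 0.0
```

Emit:
servo_tool --motion '[[[0,0,-1,0,0,0],[0,0,0,0,0,0]]]'

```text
time: 13.2
ee_pos: [0.5685, 0.1708, 0.0456]
tcp_rot: [-180.0, -0.0, 160.1]
wrist_force: [1.8, 0.8, 3.4]
opening: 0.0
```

Emit:
servo_tool --motion '[[[0,0,-1,0,0,0],[0,0,0,0,0,0]]]'

```text
time: 13.4
ee_pos: [0.5683, 0.1708, 0.0465]
tcp_rot: [-180.0, -0.0, 160.1]
wrist_force: [0.6, 0.4, 2.2]
opening: 0.0
```

Emit:
servo_tool --motion '[[[0,0,-1,0,0,0],[0,0,0,0,0,0]]]'

```text
time: 13.6
ee_pos: [0.5683, 0.1708, 0.0475]
tcp_rot: [-180.0, -0.0, 160.1]
wrist_force: [0.4, -0.1, 2.0]
opening: 0.0
```

The button sprang back over about 6 mm (TCP 0.042→0.048), so it was pressed fully. Now lift, go over the cover edge to the robot side, and look.

Emit:
servo_tool --motion '[[[0,0,-20,0,0,0],[0,0,-45,0,0,0],[0,0,-50,0,0,0],[0,0,-50,0,0,0],[0,0,-20,0,0,0]]]'

```text
time: 14.1
ee_pos: [0.569, 0.1709, 0.2375]
tcp_rot: [179.8, 0.2, 160.1]
wrist_force: [0.1, -0.1, 0.2]
opening: -0.0002
```

Emit:
servo_tool --motion '[[[30,0,0,0,0,0],[45,0,0,0,0,0],[45,0,0,0,0,0],[30,0,0,0,0,0],[0,0,0,0,0,0]]]'

```text
time: 14.6
ee_pos: [0.4247, 0.2227, 0.2332]
tcp_rot: [180.0, -0.0, 160.2]
wrist_force: [0.7, -0.0, 0.3]
opening: -0.0
```

```bash
python3 -c "
from workcell import bot
from h import *
snap(bot,'cl1')"
```

```text
t 14.6 tcp from hinge, tester axes mm [-67.7  -0.5 233.2] rpy [ 1.7999e+02 -2.0000e-02  1.6022e+02] F [0.69 0.21 0.32] open -4.438845856943645e-06 q [27.7 -4.3  2.6 96.9  0.  47.4]
t 14.7 tcp from hinge, tester axes mm [-6.510e+01 -2.000e-01  2.326e+02] rpy [1.8000e+02 1.0000e-02 1.6014e+02] F [ 0.23 -0.37  0.32] open 3.17042576494419e-05 q [27.5 -4.   2.7 96.8 -0.  47.3]
```

View pics/cl1.png

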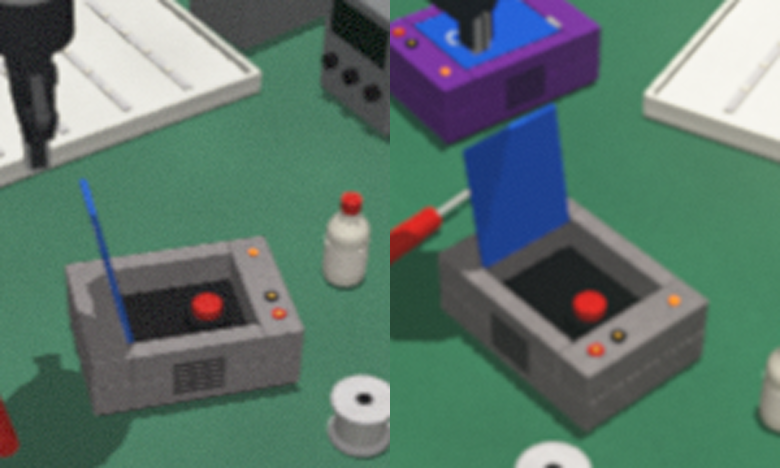

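Button out, cover standing open, tip clear on the robot side. Descend behind the cover edge, then push.

Emit:
servo_tool --motion '[[[0,0,30,0,0,0],[0,0,40,0,0,0],[0,0,4,0,0,0],[0,0,0,0,0,0],[0,0,0,0,0,0]]]'

```text
time: 15.2
ee_pos: [0.4285, 0.222, 0.1603]
tcp_rot: [179.9, 0.1, 160.0]
wrist_force: [-0.8, 0.2, -0.1]
opening: 0.0002
```

```bash
python3 -c "
from workcell import bot
from h import *
snap(bot,'cl2')"
```

```text
t 15.2 tcp from hinge, tester axes mm [-63.9   0.2 160.3] rpy [1.7993e+02 7.0000e-02 1.6004e+02] F [-0.87 -0.06 -0.06] open 0.0001604363381664538 q [27.4 -5.1 -6.3 88.7 -0.  47.4]
t 15.3 tcp from hinge, tester axes mm [-63.9   0.4 160.5] rpy [1.7989e+02 1.0000e-01 1.6005e+02] F [ 0.01  0.17 -0.17] open -0.0003201126369213184 q [27.4 -5.2 -6.3 88.7  0.  47.4]
```

View pics/cl2.png

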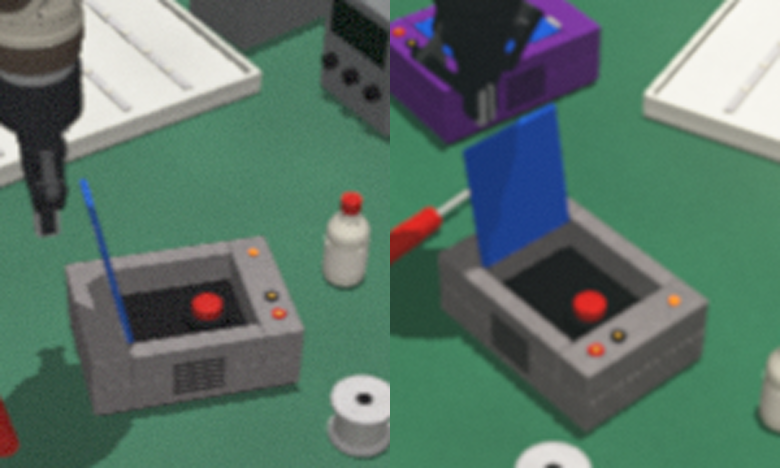

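Emit:
servo_tool --motion '[[[-14,0,0,0,0,0],[-14,0,0,0,0,0],[-11,0,0,0,0,0],[-11,0,0,0,0,0],[0,0,0,0,0,0]]]'

```text
time: 15.8
ee_pos: [0.4758, 0.2042, 0.1582]
tcp_rot: [-180.0, -0.0, 160.0]
wrist_force: [0.4, 0.7, 0.5]
opening: -0.0001
```

```bash
python3 -c "
from workcell import bot
from h import *
snap(bot,'cl3')"
```

```text
t 15.8 tcp from hinge, tester axes mm [-13.3  -0.4 158.2] rpy [-1.7997e+02 -1.0000e-02  1.6000e+02] F [0.15 0.84 0.5 ] open -0.0001329982068209626 q [23.2 -0.2 -1.8 88.4 -0.  43.2]
t 15.9 tcp from hinge, tester axes mm [-14.5  -0.4 158.3] rpy [-1.7997e+02 -3.0000e-02  1.6003e+02] F [-0.46  0.44 -0.74] open -2.0762213868439887e-05 q [23.3 -0.3 -1.9 88.5 -0.  43.3]
```

View pics/cl3.png

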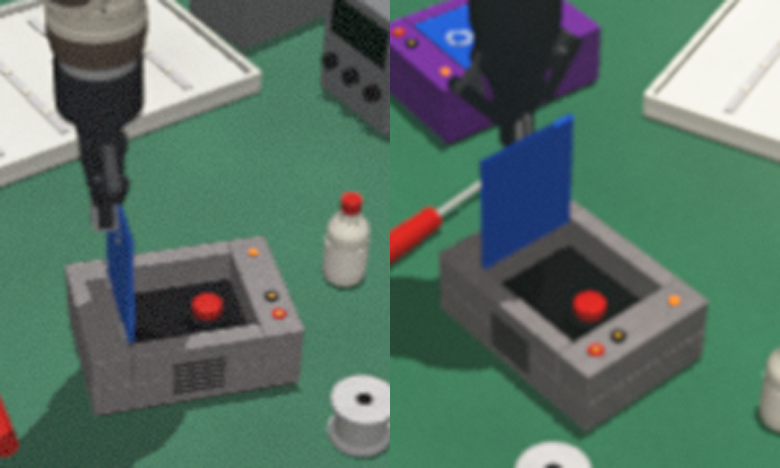

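Contact is good and the cover is moving (about 90°). Continuing along the arc.

Emit:
servo_tool --motion '[[[-13,0,1,0,0,0],[-13,0,2,0,0,0],[-12,0,4,0,0,0],[-12,0,5,0,0,0],[0,0,0,0,0,0]]]'

```text
time: 16.4
ee_pos: [0.5228, 0.1871, 0.1453]
tcp_rot: [-180.0, -0.0, 160.0]
wrist_force: [-0.5, 1.1, 1.2]
opening: 0.0002
```

```bash
python3 -c "
from workcell import bot
from h import *
snap(bot,'cl4')"
```

```text
t 16.4 tcp from hinge, tester axes mm [ 36.6  -0.4 145.3] rpy [-1.7995e+02 -2.0000e-02  1.6001e+02] F [-0.86  0.81  1.19] open 0.00019129059679048795 q [19.7  4.9  2.  87.2 -0.  39.7]
t 16.5 tcp from hinge, tester axes mm [ 35.5  -0.4 146.1] rpy [-1.7996e+02 -3.0000e-02  1.6003e+02] F [-1.56 -0.2  -0.55] open -0.0002804891324782741 q [19.8  4.8  2.  87.3 -0.  39.7]
```

View pics/cl4.png

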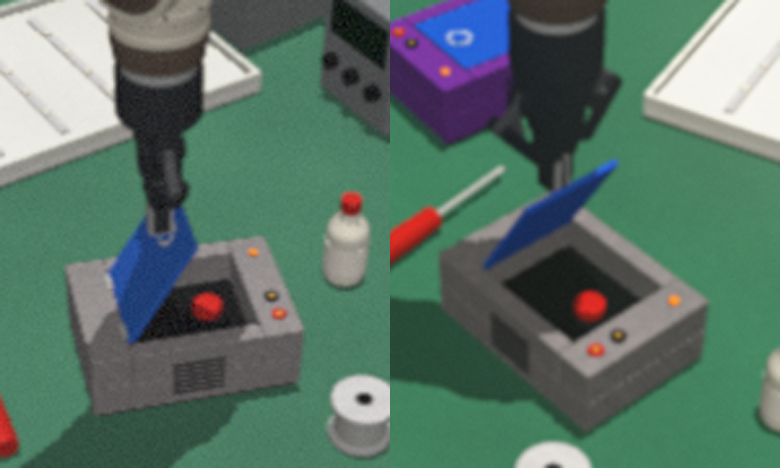

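The tip sits on the outer face at the ring, with the cover at about 60°. Continuing.

Emit:
servo_tool --motion '[[[-11,0,7,0,0,0],[-10,0,8,0,0,0],[-8,0,10,0,0,0],[-8,0,10,0,0,0],[0,0,0,0,0,0]]]'

```text
time: 17.0
ee_pos: [0.5568, 0.1747, 0.1098]
tcp_rot: [-179.9, -0.1, 160.0]
wrist_force: [-0.5, 0.6, 2.0]
opening: -0.0001
```

Emit:
servo_tool --motion '[[[-6,0,12,0,0,0],[-5,0,12,0,0,0],[-4,0,9,0,0,0],[-4,0,6,0,0,0],[0,0,0,0,0,0]]]'

```text
time: 17.5
ee_pos: [0.5742, 0.1686, 0.0712]
tcp_rot: [-180.0, -0.1, 160.1]
wrist_force: [-1.5, 0.1, 1.5]
opening: 0.0
```

```bash
python3 -c "
from workcell import bot
from h import *
snap(bot,'cl5')"
```

```text
t 17.5 tcp from hinge, tester axes mm [91.3 -0.4 71.2] rpy [-1.7995e+02 -6.0000e-02  1.6007e+02] F [-1.46 -0.38  1.49] open 1.1005585071548665e-06 q [16.4 11.3  1.  79.8  0.  36.3]
t 17.6 tcp from hinge, tester axes mm [91.3 -0.2 72.5] rpy [-179.98   -0.    160.07] F [-1.82 -0.71  2.51] open -0.0003137162029316897 q [16.4 11.2  1.  79.8 -0.  36.3]
```

View pics/cl5.png

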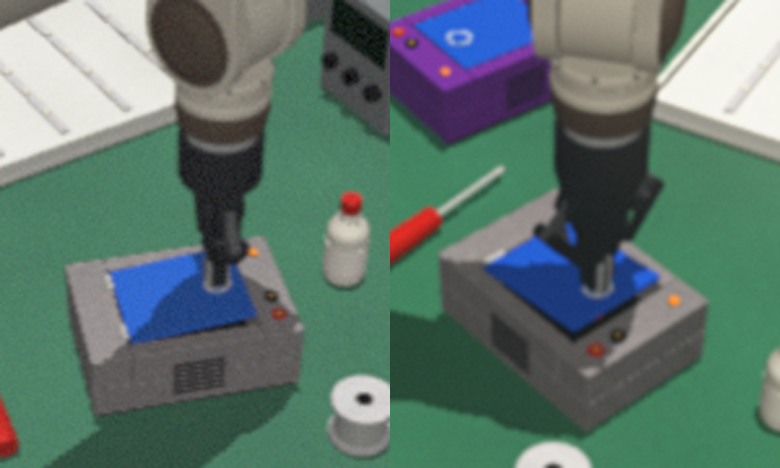

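Nearly shut, and the tip is on the ring. Now press to the stop (TCP z ≈ 0.0545).

Emit:
servo_tool --motion '[[[-2,0,4,0,0,0],[-1,0,4,0,0,0],[0,0,4,0,0,0],[0,0,3,0,0,0],[0,0,0,0,0,0]]]'

```text
time: 18.1
ee_pos: [0.5774, 0.1677, 0.0573]
tcp_rot: [180.0, 0.0, 160.1]
wrist_force: [1.5, 0.7, 3.4]
opening: -0.0
```

Emit:
servo_tool --motion '[[[0,0,1.5,0,0,0],[0,0,1.5,0,0,0],[0,0,0,0,0,0]]]'

```text
time: 18.4
ee_pos: [0.5773, 0.1678, 0.0548]
tcp_rot: [180.0, 0.0, 160.1]
wrist_force: [1.5, 1.0, 5.0]
opening: -0.0002
```

Emit:
servo_tool --motion '[[[0,0,1,0,0,0],[0,0,0,0,0,0]]]'

```text
time: 18.6
ee_pos: [0.5774, 0.1678, 0.0544]
tcp_rot: [180.0, 0.1, 160.1]
wrist_force: [1.1, -0.8, 7.1]
opening: 0.0004
```

At the stop, with the same signature as before. Release gently straight up, then lift clear.

Emit:
servo_tool --motion '[[[0,0,-4,0,0,0],[0,0,-6,0,0,0],[0,0,-10,0,0,0],[0,0,-30,0,0,0],[0,0,-40,0,0,0]]]'

```text
time: 19.1
ee_pos: [0.5757, 0.1674, 0.1429]
tcp_rot: [-179.9, -0.2, 160.1]
wrist_force: [0.6, 0.2, 0.9]
opening: -0.0002
```

Emit:
servo_tool --motion '[[[0,0,-40,0,0,0],[0,0,-20,0,0,0],[0,0,0,0,0,0],[0,0,0,0,0,0],[0,0,0,0,0,0]]]'

```text
time: 19.6
ee_pos: [0.5765, 0.1676, 0.2021]
tcp_rot: [-179.9, -0.1, 160.1]
wrist_force: [0.3, -1.2, -0.9]
opening: 0.0002
```

Emit:
servo_tool --motion '[[[0,0,0,0,0,0],[0,0,0,0,0,0],[0,0,0,0,0,0],[0,0,0,0,0,0],[0,0,0,0,0,0]]]'

```text
time: 20.1
ee_pos: [0.577, 0.1677, 0.2035]
tcp_rot: [-180.0, -0.0, 160.1]
wrist_force: [-0.7, -0.4, 0.1]
opening: 0.0002
```

```bash
python3 -c "
from workcell import bot
from h import *
snap(bot,'end1')
s=bot.camera('scene');cv2.imwrite('pics/end_scene.png',s['color'][:,:,::-1])
M=np.array([(-.06,.05),(-.06,-.05),(.06,-.05),(.06,.05),(.035,0)])
for l in ('tester','flux_bottle','solder_spool','screwdriver'): print(l,bot.look_for(s,l)[:2])
a=cv2.imread('pics/scene0.png').astype(int);b=s['color'][:,:,::-1].astype(int)
m=(np.abs(a-b).max(2)>60)
ys,xs=np.nonzero(m[180:290,285:440]);print(len(ys), (xs.min()+285,ys.min()+180,xs.max()+285,ys.max()+180) if len(ys) else '')
"
```

```text
t 20.1 tcp from hinge, tester axes mm [ 9.420e+01 -2.000e-01  2.035e+02] rpy [-180.     -0.    160.07] F [-0.54 -0.6   0.11] open 0.0001694954591862065 q [16.2 11.9 16.3 94.4  0.  36.1]
t 20.2 tcp from hinge, tester axes mm [ 9.430e+01 -2.000e-01  2.036e+02] rpy [180.    -0.   160.07] F [ 0.13  1.04 -0.22] open -8.533280748474721e-05 q [16.2 11.9 16.3 94.4  0.  36.1]
tester [{'rect': [285.9, 181.2, 106.1, 95.6], 'confidence': 0.81}, {'rect': [304.4, 192.9, 68.2, 50.9], 'confidence': 0.59}]
flux_bottle [{'rect': [409.4, 233.0, 25.1, 43.1], 'confidence': 0.95}]
solder_spool [{'rect': [316.5, 281.8, 29.0, 34.6], 'confidence': 0.8}]
screwdriver [{'rect': [256.9, 174.5, 55.5, 42.0], 'confidence': 0.9}]
1087 (np.int64(285), np.int64(215), np.int64(364), np.int64(261))
```

View pics/end1.png

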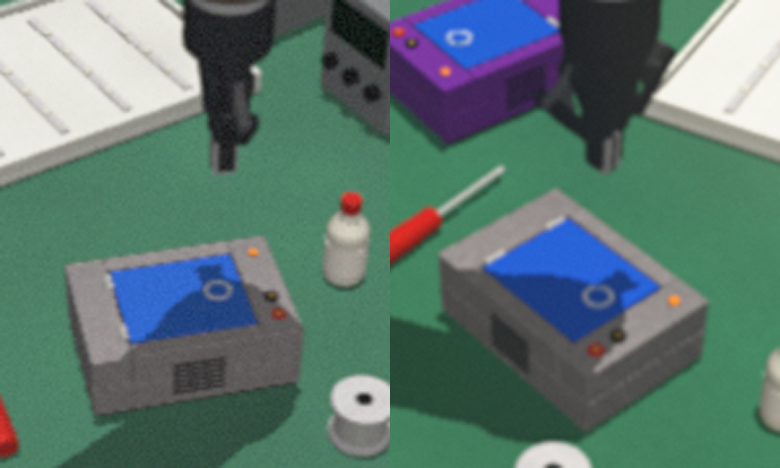

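View pics/end_scene.png

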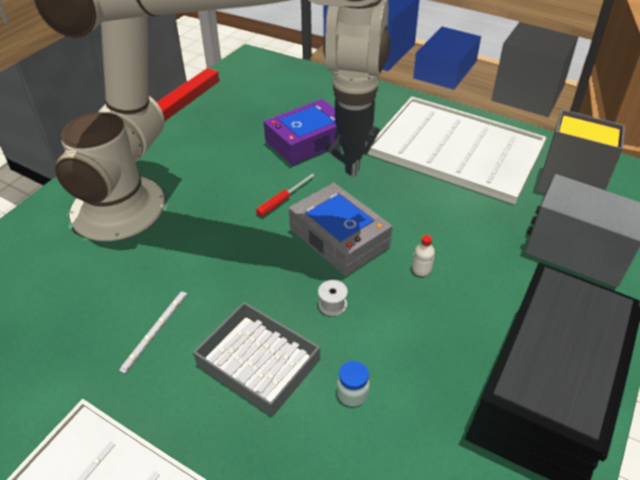

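1.5 s after release the cover is flush (ring at scene (350,224)), with no gap around it. Every item sits at its starting pixels, the remaining image differences look like the arm's shadow, and the arm is clear. Handing in.

```bash
python3 -c "
from workcell import bot
print(bot.job_done())"
```

```text
the job is handed in; nothing more can be done
None
```

The job is done and handed in at about 20 s of the 51 s allowed; no verdict was reported. I worked with closed fingertips on the grey tester, not the purple look-alike:

1. **Cover opened:** I pressed the ring to its stop (8 N) and the cover swung fully open.
2. **Button reset:** I pressed the red button to its stop and let it out slowly. It came back over about 6 mm.
3. **Cover closed:** I pushed the cover shut from its outer face and pressed it in to the same stop depth as before (7 N).

**Last checks:** About 1.5 s after I let go, both cameras showed the cover flush and staying shut. The button was seen out before I closed the cover. The tester was within about 1 px of its starting position. The flux bottle, solder spool and screwdriver matched theirs to a few pixels at most. The tray, jar and LED strip looked unmoved in the final picture, but I did not measure them. The arm was touching nothing.

**What disagreed:**
- **Fingertip position:** The tips are not 19 mm ahead of the reported TCP. By contact they sit 10–14 mm behind it (14 mm from the cover stop, 10 mm from the button stop), so I set the depths by force.
- **Button force:** The force on the button briefly reached about 30 N, with about 11 N sideways, once it had bottomed out. That is below the 40 N limit, and the tester did not visibly move.

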